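# Refit the intake grille of an induction hob

## Robot

A 6-joint arm with a two-finger parallel gripper is mounted at the origin on a cart in front of the work surface, level with it; the furniture and walls round the work are solid. World frame = base frame: x ahead of the robot, y to its left, z up, the work surface at z = 0. Lengths are in m, angles in rad, forces in N, time in s.
With the tool pointing down it reaches from about 0.375 to 0.9 m from the base axis. Payload 3.1 kg.
Tool frame: the origin (TCP) lies at the very end of the fingers, on their centre line; the grasp point (between the pads) lies 19 mm behind it; z points along the fingers, y is the line along which they close (so a half turn about z gives the same grasp; the last joint's range is limited). The gripper opens to 87 mm and grips with 3 to 60 N. Pads are 19 mm wide; open, the fingers measure 117 mm over their backs; the gripper's body (75 mm by 190 mm) begins 51 mm behind the grasp point.
Start: joints at [-1.413, 0.527, 1.433, -0, 1.181, -0.178], TCP at [0.206, -0.59, 0.223] pointing down, gripper open.
Joint ranges: [-3.08, 3.08], [-0.75, 2.2], [0.22, 2.44], [-1.43, 4.57], [0, 2.65], [-2.85, 2.85]. Speed limits (rad/s): [2.79, 2.79, 3.14, 3.14, 3.14, 3.14].

## Interface

Orientations are given as a unit quaternion [x, y, z, w].
In Python, from rig import robot gives the robot as it stands. The module is installed in compiled form; this text tells all that it offers.
- The arm moves only by the tool servo_tool, never from a script. Its argument "rows" is one flat list of numbers, 5 for each row, row after row: the closure, from -1 (fully open) to 1 (shut), so that 0 is half open, then the shift along the tool's x, y, z in m, then the turn about the tool's z in degrees. A call has 1 to 5 rows; each row shifts and turns the commanded pose from where the row before left it, along the tool's axes as they then stand; what a row does not reach is not made up. A row lasts 1/12 s, in which the tool goes at most 41.7 mm and 7.16 degrees, less where a joint would pass 70% of its speed; a pose out of reach is approached as far as the arm can. A call with a gripper value outside its range is refused whole. The fingers move at their own pace and stop on an object; "newtons" is the grip in N (left out, the last holds). Time passes only in rows, so rows that do not move let the fingers close. It gives the time, the measured TCP pose, the force, the opening and the grip force at its end, in the units of the state.
- robot.get_obs(): the state, without advancing time (a new reading comes with each control period).
- robot.camera(name): name is "scene" or "top" or "wrist"; returns a dict with "pixels" (384x512x3 uint8, red, green, blue), "intrinsics" (3x3 intrinsics, pixels), "rvec" (rotation vector, rad) and "tvec" (3), from world to camera coordinates, as OpenCV has them; the wrist camera has in their place "mount" (4x4, takes a point from camera to tool coordinates, whose origin is the TCP and whose axes are the flange's). Camera axes: x right, y down, z forward; pixel columns grow to the right and rows downward; lengths in m; the calibration is good to about 2 mm. A picture is of the moment at which its call begins: read the wrist's pose just before it. There is no depth.
- robot.hand_in(): hands the job in; it is judged then, once.
Trained networks look in a picture, given as the dict that the camera call returned (one of the last four; its "shot" number tells which), for a name from the list of things; names that differ only in an ending like _2 or _b are one class to them, and where a whole thing is asked for, a point or a joint stands for the part that bears it (a point fixed in the world has none). Each returns a list of dicts, best first, with "score" (0 to 1); they miss things now and then, are a little off and sometimes report something else, mostly with a low value. They report only what shows in the picture. A call takes as long as a camera call.
- robot.spot_in(picture, query): "at" ([x, y, z] in m, in world coordinates, good to about 4 mm: the middle of the surface that is visible of it).
- robot.outline_of(picture, query): "region" (384x512 bool, what is visible of it).
- robot.place_of(picture, query): "at" ([x, y, z] in m, in world coordinates, good to about 4 mm: a listed point, or the origin of a listed thing).
The state is a dict: "time": time; "q": joint angles; "joint_velocities": joint speeds; "joint_torque": joint torques, N m; "position": TCP position; "tool_rot": TCP orientation; "ft_force": force on the tool from outside, world axes, zero at the start; "moment": the same for the moment, N m; "grip_width": finger opening in m; "grip_force": force on a finger pad.
Only numpy, scipy, OpenCV 4.12 (cv2) and the standard library are available. Lean on these libraries where they do the work, as an engineer would, in place of code of your own. Each camera call takes 0.05 s, during which the arm holds its last target. There are 200 camera calls.

## Task

The portable induction hob lies face-down with its fan bay open. Refit the washed light-grey intake grille: with the grille tilted, hook its two tongues into the pockets under the light metal keeper strip opposite the orange catch (the strip may be set a few millimetres off-centre, so feel for them), then swing the other end down and press until the catch snaps over it and the grille lies flat. Do not force it, let go of it, and leave the other things standing where they are.

Things in the scene. Friction and masses are not known exactly. Their poses are not given: they have to be found in the camera images.
- hob: Fixed dark grey induction hob, upside down on a mat of 250 x 300 mm: 230 x 280 mm, flat top at z 56 mm. Origin on the worktop under its centre; z up; +y points from the orange catch to the slot. Fan bay, open above: x -75..75, y -66.5..60.5 mm, upright walls, floor at z 28. Four rubber feet (radius 12.5) at x +-91, y +-114 stand up to z 81.
- slot (a point): Hob (0, 60.5, 56.2) mm: lower edge of the overhanging rim. The rim is a light metal strip (128 mm long, z 56.2..60, y to 93) with a pocket under it for each tongue: +-19.8 to +-56.2 mm from the strip's middle, 16 mm deep in y, open below; solid webs between and beside them, flush with the edge. Long holes let the strip sit anywhere up to 8 mm to either side (hob x) of this point: not reported, it stays put.
- seat (a point): Where the seated grille's origin comes to lie (its axes then along the hob's), at hob (0, 0, 51.5) mm, 1.5 mm play in y; in x it follows the keeper strip, +-1.2 mm, so up to 9.2 mm off. It rests on ledges at z 51.5: both sides (x beyond +-55, y -66.5..40) and rear (y -66.5..-58); none at the slot's end.
- nose (a point): Fixed point of the hob at (0, -61, 56.4) mm: just below the foremost point of the catch's nose at rest.
- catch (a joint): Orange spring catch, 30 mm wide, at the middle of the bay's rear rim. 0 at rest, up to 0.007 m as it is pushed back (hob -y); spring 4 N at rest, 9 N fully back. Its nose is rounded (radius 2.5 mm, lowest at hob y -63.5, z 56.4), its upper side a ramp from y -61, z 60 to y -66, z 67.5. The grille's rear lip coming down pushes it back, then it springs out over the lip; it takes 8 to 15 N down on the pull bar.
- grille: Loose light-grey slatted cover of slick plastic, about 120 g, flat on the worktop, pull bar up. Origin at the centre of its underside, z out of its top, +y towards the tongues. Plate x -65..65, y -65..59, 8 mm thick; side flanges (z 5.5..8) to x +-85 for y -65..45. Two tongues (x +-21..+-55, z 0..3.5) project from the front edge to y 73. In the middle of the rear edge (x -25..25) only a lip 4 mm thick remains, y -59..-65, for the catch.
- pull (a point): Centre of the dark grey pull bar on the grille's top: 64 mm along the grille's x, 12 mm thick along y, rising from the plate (z 8) to z 28; the point is at grille (0, -18, 18) mm.
- lip (a point): Middle between the tips of the two tongues, at grille (0, 73, 1.75) mm.
- rear (a point): Top of the rear lip's end, at grille (0, -65, 4) mm.
- mug: Blue mug, 84 x 117 x 100 mm, bystander; origin under its base.
- glass: Empty drinking glass, 80 mm wide, 91 mm high, bystander; origin under its base.
- spice: Spice jar with a red lid, 41 mm wide, 105 mm high, bystander; origin under its base.

How it is judged:
On the way:
1. the tongues are hooked in the pockets under the keeper strip while the grille is still tilted (y of lip in the frame of hob above 0.0675 m and z of lip in the frame of hob below 0.0557 m and x of lip in the frame of hob between -0.0105 and 0.0105 m and angle between the z axis of grille and the z axis of hob, either way round above 0.07 rad), for 0.1 s.
At the end, for the whole second after the job is handed in: The grille lies still and flat in the bay (within 0.025 rad, yaw within 0.06), its tongues 7 mm or more under the keeper strip and within 10.5 mm of the bay's middle, the top of its rear lip below 57.3 mm in the hob frame, the catch back to within 1.5 mm of rest (y of lip in the frame of hob above 0.0675 m and z of lip in the frame of hob below 0.0557 m and x of lip in the frame of hob between -0.0105 and 0.0105 m and angle between the z axis of grille and the z axis of hob, either way round below 0.025 rad and z of rear in the frame of hob below 0.0573 m and angle between the y axis of grille and the y axis of hob, either way round below 0.06 rad and value of joint catch below 0.0015 m and linear speed of grille below 0.01 m/s); the robot touches nothing.
It fails at once if the blue mug is knocked over or pushed away (more than 30 mm) (distance of mug from where it was at the start of the episode above 0.03 m).
It fails at once if the empty glass is knocked over or pushed away (more than 30 mm) (distance of glass from where it was at the start of the episode above 0.03 m).
It fails at once if the red-lidded spice jar is knocked over or pushed away (more than 30 mm) (distance of spice from where it was at the start of the episode above 0.03 m).
It fails at once if the grille is forced against the hob (over 80 N) (contact force between grille and hob above 80 N).
It also fails if it takes over 72 s, if anything falls off the work surface, if the arm or the gripper's body presses on something with over 40 N, if the wrist force passes 120 N, or if a joint passes its speed limit or range.

## Working session

There is one attempt and no reset: what is moved stays moved. The work goes in short steps, Python scripts to look and compute and a tool call to move; the robot and the scene stay as the last step left them, time stands still between calls to the robot, and variables do not carry over. Pictures are saved under pics/ and viewed, at most 10 in all, crops included, and the job is handed in when it is done.

Besides the shell and the picture viewer there is one more tool, called after "Call:" as name(argument=value, ...) on one line, values as JSON. servo_tool: Moves the arm, as the interface text tells. Its arguments: {"type":"object","properties":{"rows":{"type":"array","items":{"type":"number"}},"newtons":{"type":"number"}},"required":["rows"]}

```bash
mkdir -p pics; cat > h.py <<'E'
import numpy as np, cv2
from scipy.spatial.transform import Rotation as R
from rig import robot
def save(p,n): cv2.imwrite(f'pics/{n}.png', p['pixels'][:,:,::-1])
def proj(p,X):
    return cv2.projectPoints(np.array(X,float).reshape(-1,3),p['rvec'],p['tvec'],p['intrinsics'],None)[0].reshape(-1,2)
def onz(p,uv,z):
    Rm=cv2.Rodrigues(np.array(p['rvec']))[0]; c=-Rm.T@np.array(p['tvec']).ravel()
    out=[]
    for u,v in np.atleast_2d(uv):
        d=Rm.T@np.linalg.inv(p['intrinsics'])@np.array([u,v,1.]); out.append(c+d*(z-c[2])/d[2])
    return np.array(out)
E
python3 - <<'E'
from h import *
np.set_printoptions(precision=4,suppress=True)
o=robot.get_obs(); print(o['time'],o['position'],o['tool_rot'],o['ft_force'])
for cam in('top','scene'):
    p=robot.camera(cam); save(p,cam+'0')
    for n in('hob','slot','seat','nose','grille','pull','lip','rear','mug','glass','spice'):
        r=robot.place_of(p,n)
        print(cam,n,[(np.round(x['at'],4).tolist(),round(x['score'],2)) for x in r[:2]])
E
cd pics; python3 -c "
import cv2,numpy as np
a=cv2.imread('top0.png');b=cv2.imread('scene0.png')
"
```

```text
0.0 [ 0.2059 -0.5893  0.2216] [ 0.9859  0.1671 -0.     -0.0011] [ 0.0364 -0.7658  0.0371]
top hob [([0.5792, -0.1366, -0.002], 0.64), ([0.5767, -0.1466, 0.0487], 0.47)]
top slot [([0.5934, -0.0884, 0.0527], 0.84), ([0.3807, 0.3754, -0.0014], 0.53)]
top seat [([0.5754, -0.1488, 0.0518], 0.69)]
top nose [([0.5626, -0.2037, 0.0581], 0.85)]
top grille []
top pull [([0.4914, 0.2131, 0.019], 0.69)]
top lip [([0.4936, 0.3092, 0.0061], 0.77), ([0.7101, 0.16, 0.0036], 0.72)]
top rear [([0.4973, 0.1691, -0.0023], 0.67)]
top mug [([0.3856, 0.3753, -0.0017], 0.57)]
top glass [([0.3793, -0.4253, 0.002], 0.82)]
top spice [([0.7092, 0.1569, -0.0011], 0.5)]
scene hob [([0.4954, 0.1695, 0.004], 0.21)]
scene slot [([0.5963, -0.089, 0.0582], 0.9)]
scene seat [([0.5784, -0.1473, 0.0539], 0.67), ([0.5759, -0.1433, -0.0048], 0.45)]
scene nose [([0.5595, -0.2018, 0.0577], 0.97)]
scene grille [([0.4909, 0.2375, 0.0002], 0.73)]
scene pull [([0.49, 0.2149, 0.0168], 0.62)]
scene lip [([0.4852, 0.3095, -0.0014], 0.85)]
scene rear [([0.5001, 0.1712, 0.0018], 0.82)]
scene mug [([0.3798, 0.3775, 0.0048], 0.94)]
scene glass []
scene spice [([0.7095, 0.1628, 0.0024], 0.79)]
```

View pics/top0.png

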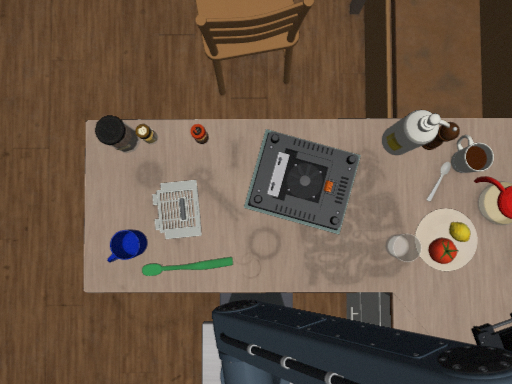

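View pics/scene0.png

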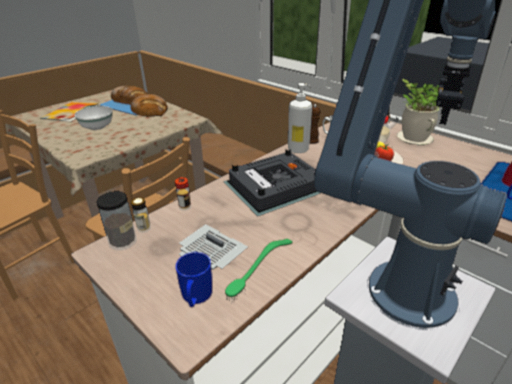

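Top view: strip at about (278,175), catch (329,186), grille (178,210) with its tongues to the left. That gives a hob yaw of about -16.6° and a grille yaw of about +3.8°. The tool can't tilt, so I'll grip the bar by its ends and let it hinge between the pads.

```bash
cat >> h.py <<'E'
def psi(q):
    x=R.from_quat(q).as_matrix()[:,0]; return np.degrees(np.arctan2(x[1],x[0]))
def plan(target,ps,n,start=None,g=-1):
    """straight line from start (or measured) to target with yaw ps in n rows; prints rounded rows"""
    o=robot.get_obs(); p,y=(o['position'],psi(o['tool_rot'])) if start is None else start
    p=np.array(p,float); cur=p.copy(); yc=y
    for i in range(1,n+1):
        want=p+(np.array(target)-p)*i/n; yw=y+(ps-y)*i/n
        c,s=np.cos(np.radians(yc)),np.sin(np.radians(yc))
        M=np.array([[c,s,0],[s,-c,0],[0,0,-1]])
        d=np.round(M.T@(want-cur),4); t=round(-(yw-yc),2)
        cur=cur+M@d; yc-=t
        print([g,*map(float,d),float(t)],end=',\n' if i%5==0 else ', ')
    print('end',cur.round(4),round(yc,2))
    return cur,yc
E
python3 - <<'E'
from h import *
s=plan([0.40,-0.19,0.22],60,11)
plan([0.488,0.20,0.20],93.8,14,s)
E
```

```text
[-1, 0.0286, -0.0285, 0.0002, -3.71], [-1, 0.0305, -0.0266, 0.0003, -3.7], [-1, 0.032, -0.0246, 0.0002, -3.71], [-1, 0.0336, -0.0225, 0.0002, -3.7], [-1, 0.035, -0.0202, 0.0003, -3.71],
[-1, 0.0362, -0.018, 0.0002, -3.7], [-1, 0.0373, -0.0155, 0.0002, -3.71], [-1, 0.0383, -0.0132, 0.0003, -3.7], [-1, 0.039, -0.0106, 0.0002, -3.71], [-1, 0.0396, -0.0081, 0.0002, -3.7],
[-1, 0.04, -0.0055, 0.0003, -3.71], end [ 0.4  -0.19  0.22] 60.0
[-1, 0.0273, -0.0085, 0.0014, -2.41], [-1, 0.0276, -0.0073, 0.0015, -2.42], [-1, 0.0279, -0.0062, 0.0014, -2.41], [-1, 0.0281, -0.005, 0.0014, -2.42], [-1, 0.0283, -0.0037, 0.0014, -2.41],
[-1, 0.0284, -0.0026, 0.0015, -2.42], [-1, 0.0285, -0.0014, 0.0014, -2.41], [-1, 0.0286, -0.0002, 0.0014, -2.41], [-1, 0.0285, 0.001, 0.0014, -2.42], [-1, 0.0285, 0.0022, 0.0015, -2.41],
[-1, 0.0284, 0.0034, 0.0014, -2.42], [-1, 0.0282, 0.0046, 0.0014, -2.41], [-1, 0.0279, 0.0058, 0.0014, -2.42], [-1, 0.0277, 0.007, 0.0015, -2.41], end [0.488 0.2   0.2  ] 93.8
```

Call:
servo_tool(rows=[-1, 0.029, -0.0285, 0, -3.7, -1, 0.0305, -0.0265, 0, -3.7, -1, 0.032, -0.0245, 0, -3.7, -1, 0.0335, -0.0225, 0, -3.7, -1, 0.035, -0.02, 0, -3.7])

```text
time: 1.62
position: [0.2951, -0.4069, 0.2226]
tool_rot: [0.946, 0.325, 0.0, 0.0]
ft_force: [1.0, 0.3, 0.0]
grip_width: 0.0867
grip_force: 0.0
```

Call:
servo_tool(rows=[-1, 0.036, -0.018, 0, -3.7, -1, 0.0375, -0.0155, 0, -3.7, -1, 0.0385, -0.013, 0, -3.7, -1, 0.039, -0.0105, 0, -3.7, -1, 0.0395, -0.008, 0, -3.7])

```text
time: 2.03
position: [0.384, -0.2252, 0.2229]
tool_rot: [0.881, 0.472, 0.0, 0.0]
ft_force: [0.6, -0.1, 0.4]
grip_width: 0.0872
grip_force: 0.0
```

Call:
servo_tool(rows=[-1, 0.04, -0.0055, 0, -3.7, -1, 0.0275, -0.0085, 0.0015, -2.4, -1, 0.0275, -0.0075, 0.0015, -2.4, -1, 0.028, -0.006, 0.0015, -2.4, -1, 0.028, -0.005, 0.0015, -2.4])

```text
time: 2.45
position: [0.4267, -0.0776, 0.2168]
tool_rot: [0.821, 0.571, 0.0, 0.0]
ft_force: [0.5, 0.1, 0.1]
grip_width: 0.087
grip_force: 0.0
```

Call:
servo_tool(rows=[-1, 0.0285, -0.0035, 0.0015, -2.4, -1, 0.0285, -0.0025, 0.0015, -2.4, -1, 0.0285, -0.0015, 0.0015, -2.4, -1, 0.0285, 0, 0.0015, -2.4, -1, 0.0285, 0.001, 0.0015, -2.4])

```text
time: 2.87
position: [0.459, 0.0616, 0.2092]
tool_rot: [0.757, 0.654, 0.0, 0.0]
ft_force: [-0.1, -0.8, 0.1]
grip_width: 0.087
grip_force: 0.0
```

Call:
servo_tool(rows=[-1, 0.0285, 0.002, 0.0015, -2.4, -1, 0.0285, 0.0035, 0.0015, -2.4, -1, 0.028, 0.0045, 0.0015, -2.4, -1, 0.028, 0.006, 0.0015, -2.4, -1, 0.0275, 0.007, 0.0015, -2.4])

```text
time: 3.28
position: [0.4909, 0.2007, 0.2017]
tool_rot: [0.684, 0.729, 0.0, 0.0]
ft_force: [0.4, -0.6, 0.1]
grip_width: 0.0866
grip_force: 0.0
```

```bash
cat >> h.py <<'E'
def wrist():
    """wrist picture with rvec,tvec (world->camera) filled in"""
    o=robot.get_obs(); p=robot.camera('wrist'); T=np.eye(4)
    T[:3,:3]=R.from_quat(o['tool_rot']).as_matrix(); T[:3,3]=o['position']
    C=np.linalg.inv(T@np.array(p['mount'])); q=dict(p)
    q['rvec']=cv2.Rodrigues(C[:3,:3])[0]; q['tvec']=C[:3,3]
    return p,q,o
E
python3 - <<'E'
from h import *
np.set_printoptions(precision=4,suppress=True)
p,q,o=wrist(); save(p,'w1'); print(o['time'],o['position'],psi(o['tool_rot']),o['ft_force']); print(np.array(p['mount']))
for n in('grille','pull','lip','rear'):
    print(n,[(np.round(x['at'],4).tolist(),round(x['score'],2)) for x in robot.place_of(p,n)[:2]])
E
```

```text
3.2833 [0.4909 0.2007 0.2017] 93.67235222891887 [ 0.3994 -0.5931  0.0675]
[[-0.0009 -0.9614 -0.2752  0.076 ]
 [ 1.     -0.0008 -0.0004 -0.0001]
 [ 0.0002 -0.2752  0.9614 -0.163 ]
 [ 0.      0.      0.      1.    ]]
grille [([0.4884, 0.2331, 0.0006], 0.75)]
pull [([0.4919, 0.2171, 0.0186], 0.6)]
lip [([0.489, 0.3088, 0.0032], 0.74), ([0.4893, 0.2325, -0.0012], 0.74)]
rear [([0.4984, 0.1697, 0.0011], 0.65)]
```

View pics/w1.png

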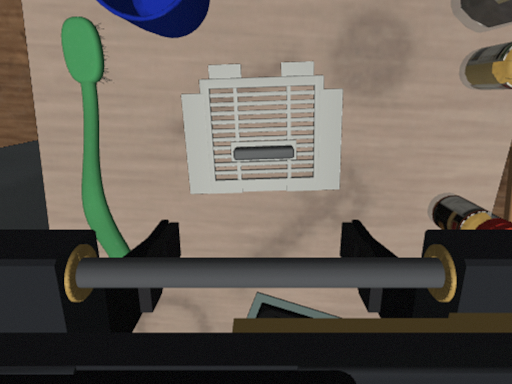

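The grille lies with its rear flange corners at (191,193) and (340,189), its tongue tips along y≈62–67, and the bar from (233,153) to (294,152).

```bash
python3 - <<'E'
from h import *
np.set_printoptions(precision=4,suppress=True)
p,q,o=wrist()
uv=[(191,193.5),(341,189.5),(183,95),(342,89),(208.5,66.5),(240,65),(281.5,63),(313.5,62)]
M=np.array([(-85,-65,8),(85,-65,8),(-85,45,8),(85,45,8),(-55,73,3.5),(-21,73,3.5),(21,73,3.5),(55,73,3.5)])/1e3
W=np.array([onz(q,[u],m[2])[0] for u,m in zip(uv,M)])
a=M[:,:2]-M[:,:2].mean(0); b=W[:,:2]-W[:,:2].mean(0)
th=np.arctan2((a[:,0]*b[:,1]-a[:,1]*b[:,0]).sum(),(a*b).sum())
Rm=np.array([[np.cos(th),-np.sin(th)],[np.sin(th),np.cos(th)]])
t=W[:,:2].mean(0)-Rm@M[:,:2].mean(0)
print(np.degrees(th),t,(W[:,:2]-(M[:,:2]@Rm.T+t))*1e3)
pull=Rm@[0,-.018]+t; print('pull',pull)
s=plan([*pull,0.05],np.degrees(th)+90,5)
plan([*pull,0.0125],np.degrees(th)+90,5,s)
E
```

```text
5.642621411723724 [0.4918 0.2314] [[-0.1905  1.6858]
 [ 0.8398  0.2025]
 [ 1.9095  0.1022]
 [-1.4622 -0.4213]
 [ 0.3448 -0.6115]
 [-0.8843 -0.494 ]
 [ 0.1482 -0.0548]
 [-0.7054 -0.4089]]
pull [0.4936 0.2135]
[-1, 0.003, 0.0009, 0.0303, -0.43], [-1, 0.003, 0.0009, 0.0303, -0.43], [-1, 0.0029, 0.0009, 0.0303, -0.43], [-1, 0.003, 0.0009, 0.0303, -0.43], [-1, 0.003, 0.0009, 0.0303, -0.43],
end [0.4936 0.2135 0.05  ] 95.65
[-1, -0.0, 0.0, 0.0075, 0.0], [-1, -0.0, 0.0, 0.0075, 0.0], [-1, -0.0, 0.0, 0.0075, 0.0], [-1, -0.0, 0.0, 0.0075, 0.0], [-1, -0.0, 0.0, 0.0075, 0.0],
end [0.4936 0.2135 0.0125] 95.65
```

Call:
servo_tool(rows=[-1, 0.003, 0.001, 0.03, -0.4, -1, 0.003, 0.001, 0.03, -0.4, -1, 0.003, 0.001, 0.03, -0.4, -1, 0.003, 0.001, 0.03, -0.4, -1, 0.003, 0.001, 0.03, -0.4])

```text
time: 4.0
position: [0.4948, 0.2131, 0.0508]
tool_rot: [0.673, 0.74, 0.0, 0.0]
ft_force: [0.4, 0.6, 0.5]
grip_width: 0.0869
grip_force: 0.0
```

```bash
python3 - <<'E'
from h import *
p,q,o=wrist(); save(p,'w2'); print(o['position'],psi(o['tool_rot']),o['ft_force'])
th=np.radians(5.64);Rm=np.array([[np.cos(th),-np.sin(th)],[np.sin(th),np.cos(th)]])
for b in [(-32,-24),(32,-24),(32,-12),(-32,-12)]:
    w=Rm@(np.array(b)/1e3)+[.4918,.2314]; print(b,proj(q,[*w,.028]).round(1))
E
```

```text
[0.4947752  0.21312454 0.05079584] 95.41817870836947 [0.44605958 0.58858597 0.50242958]
(-32, -24) [[206.3 231.4]]
(32, -24) [[310.3 230.9]]
(32, -12) [[311.1 212.6]]
(-32, -12) [[205.3 213.1]]
```

View pics/w2.png

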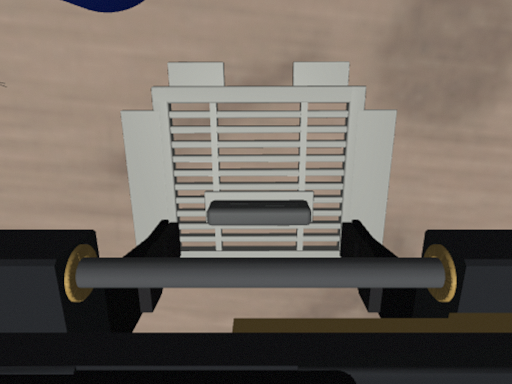

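The bar shows at u 208–311, v ~205–225. That is about 3.5 mm further forward than my fit, and it agrees with the network. Yaw is aligned. Correct, descend and grip lightly.

Call:
servo_tool(rows=[-1, 0.0015, 0, 0.01, 0, -1, 0.0015, 0, 0.01, 0, -1, 0, 0, 0.009, 0, -1, 0, 0, 0.009, 0, -1, 0, 0, 0, 0])

```text
time: 4.47
position: [0.494, 0.2172, 0.013]
tool_rot: [0.672, 0.74, -0.0, -0.0]
ft_force: [0.0, 0.4, -0.2]
grip_width: 0.0872
grip_force: 0.0
```

Call:
servo_tool(rows=[1, 0, 0, 0, 0, 1, 0, 0, 0, 0, 1, 0, 0, 0, 0, 1, 0, 0, 0, 0, 1, 0, 0, 0, 0], newtons=4)

```text
time: 4.88
position: [0.4945, 0.2176, 0.0141]
tool_rot: [0.672, 0.74, 0.0, 0.0]
ft_force: [-0.1, -0.4, 2.6]
grip_width: 0.0641
grip_force: 4.0
```

Call:
servo_tool(rows=[1, 0, 0, 0, 0, 1, 0, 0, 0, 0, 1, 0, 0, 0, 0])

```text
time: 5.13
position: [0.4945, 0.2176, 0.0141]
tool_rot: [0.672, 0.74, 0.0, 0.0]
ft_force: [-0.7, -0.2, 5.4]
grip_width: 0.064
grip_force: 4.0
```

Call:
servo_tool(rows=[1, 0, 0, -0.004, 0, 1, 0, 0, -0.004, 0, 1, 0, 0, -0.004, 0, 1, 0, 0, -0.004, 0, 1, 0, 0, -0.004, 0])

```text
time: 5.55
position: [0.4941, 0.2174, 0.0339]
tool_rot: [0.672, 0.74, -0.0, -0.0]
ft_force: [-0.6, 0.5, -0.1]
grip_width: 0.0642
grip_force: 4.0
```

```bash
python3 - <<'E'
from h import *
p,q,o=wrist(); save(p,'w3'); print(o['position'],psi(o['tool_rot']),o['ft_force'],o['moment'],o['grip_width'])
E
```

```text
[0.49414622 0.21743244 0.03387214] 95.53762114211423 [-0.55403239  0.46018961 -0.14439226] [-0.03091012 -0.05040736  0.00769403] 0.06416734375802396
```

View pics/w3.png

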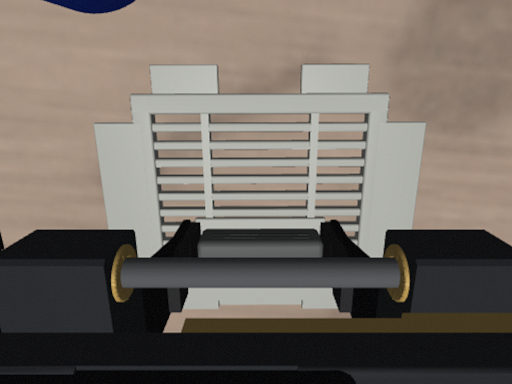

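```bash
cat >> h.py <<'E'
def gpose(q,uv,M):
    """grille pose by PnP: 4x4 world<-grille"""
    ok,r,t=cv2.solvePnP(np.array(M,float)/1e3,np.array(uv,float),q['intrinsics'],None)
    Rc=cv2.Rodrigues(q['rvec'])[0]; T=np.eye(4)
    T[:3,:3]=Rc.T@cv2.Rodrigues(r)[0]; T[:3,3]=Rc.T@(t.ravel()-q['tvec'])
    e=cv2.projectPoints(np.array(M,float)/1e3,r,t,q['intrinsics'],None)[0].reshape(-1,2)-uv
    return T,e
E
python3 - <<'E'
from h import *
np.set_printoptions(precision=4,suppress=True)
p,q,o=wrist()
uv=[(151.5,66),(218,66),(301,66),(368,65.5),(131,96),(388,95),(96.5,125),(423,123.5)]
M=[(-55,73,3.5),(-21,73,3.5),(21,73,3.5),(55,73,3.5),(-65,59,8),(65,59,8),(-85,45,8),(85,45,8)]
T,e=gpose(q,uv,M); print(T,'\n',e.round(1).tolist())
print(R.from_matrix(T[:3,:3]).as_euler('ZXY',degrees=True), (T@[0,.073,.00175,1])[:3],(T@[0,-.018,.018,1])[:3])
E
```

```text
[[ 0.9951 -0.099   0.0068  0.493 ]
 [ 0.0992  0.9936 -0.0535  0.2339]
 [-0.0015  0.0539  0.9985  0.0145]
 [ 0.      0.      0.      1.    ]] 
 [[-0.7, 0.7], [0.1, 0.4], [0.1, 0.1], [0.3, 0.4], [0.3, 0.0], [-0.0, 0.1], [-0.1, -1.0], [0.0, -0.7]]
[5.691  3.0912 0.0857] [0.4858 0.3064 0.0202] [0.4949 0.2151 0.0315]
```

PnP shows it hangs nearly flat, so pad friction is holding it. Reduce the grip to the minimum and lift briskly to see whether the front drops.

Call:
servo_tool(rows=[1, 0, 0, 0, 0, 1, 0, 0, -0.03, 0, 1, 0, 0, -0.03, 0, 1, 0, 0, 0, 0, 1, 0, 0, 0, 0], newtons=3)

```text
time: 6.07
position: [0.4954, 0.2177, 0.0948]
tool_rot: [0.672, 0.74, 0.001, 0.001]
ft_force: [-0.1, 0.6, -1.4]
grip_width: 0.0638
grip_force: 3.0
```

```bash
python3 - <<'E'
from h import *
p,q,o=wrist(); save(p,'w4'); print(o['position'],psi(o['tool_rot']),o['ft_force'],o['moment'],o['grip_width'],o['grip_force'])
E
```

```text
[0.49535988 0.2177375  0.09483942] 95.54501191921422 [-0.13669147  0.6429672  -1.42667487] [-0.02787053 -0.11825075  0.00763316] 0.06377297232095351 2.999732941389084
```

View pics/w4.png

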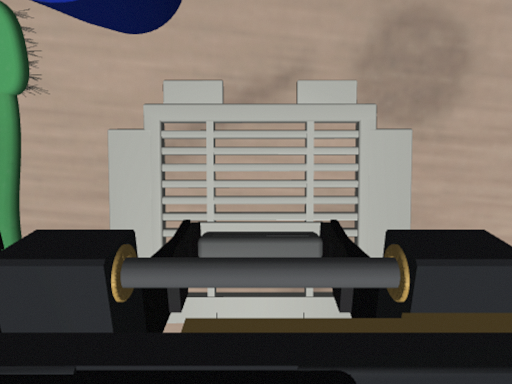

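The tongue tips have moved to v≈81 and look smaller, so the front has dropped. Fit the tilt.

```bash
cat >> h.py <<'E'
MF=[(-55,73,3.5),(-21,73,3.5),(21,73,3.5),(55,73,3.5),(-65,59,8),(65,59,8),(-85,45,8),(85,45,8)]
def rep(T):
    print('yaw,tiltx,y',R.from_matrix(T[:3,:3]).as_euler('ZXY',degrees=True).round(1),'lip',(T@[0,.073,.00175,1])[:3].round(4),'pull',(T@[0,-.018,.018,1])[:3].round(4),'rear',(T@[0,-.065,.004,1])[:3].round(4))
E
python3 - <<'E'
from h import *
p,q,o=wrist()
uv=[(164.5,80.5),(223,80.5),(297,80.5),(356.5,80.5),(144.5,104),(377,103.5),(109,129),(412,128)]
T,e=gpose(q,uv,MF); rep(T); print(e.round(1).tolist(), o['position'])
s=plan([0.56,0.06,0.16],85,5,g=1)
E
```

```text
yaw,tiltx,y [  5.6 -13.9  -0.2] lip [0.4863 0.2997 0.0586] pull [0.4945 0.2157 0.0963] rear [0.4993 0.1669 0.094 ]
[[-0.3, 0.3], [0.6, 0.1], [0.0, -0.1], [0.1, -0.2], [-0.2, -0.2], [-0.4, -0.3], [0.1, -0.0], [0.1, 0.4]] [0.49415352 0.21744953 0.09368944]
[1, -0.0326, 0.0102, -0.0134, 2.11], [1, -0.0322, 0.0114, -0.0134, 2.11], [1, -0.0317, 0.0126, -0.0134, 2.1], [1, -0.0313, 0.0137, -0.0135, 2.11], [1, -0.0308, 0.0149, -0.0134, 2.11],
end [0.56 0.06 0.16] 85.0
```

The tilt is about 14°. Lock it with a firmer grip and carry it to above the bay.

```bash
python3 - <<'E'
from h import *
s=plan([0.53,0.10,0.16],87,5,g=1)
plan([0.567,-0.183,0.125],73.4,10,s,g=1)
E
```

```text
[1, -0.0241, 0.005, -0.0134, 1.71], [1, -0.0238, 0.0057, -0.0134, 1.71], [1, -0.0238, 0.0065, -0.0134, 1.7], [1, -0.0235, 0.0071, -0.0135, 1.71], [1, -0.0233, 0.0079, -0.0134, 1.71],
end [0.53 0.1  0.16] 87.0
[1, -0.0281, 0.0052, 0.0035, 1.36], [1, -0.0279, 0.0058, 0.0035, 1.36], [1, -0.0278, 0.0065, 0.0035, 1.36], [1, -0.0276, 0.0072, 0.0035, 1.36], [1, -0.0275, 0.0078, 0.0035, 1.36],
[1, -0.0272, 0.0084, 0.0035, 1.36], [1, -0.027, 0.0091, 0.0035, 1.36], [1, -0.0269, 0.0098, 0.0035, 1.36], [1, -0.0266, 0.0103, 0.0035, 1.36], [1, -0.0263, 0.0111, 0.0035, 1.36],
end [ 0.567 -0.183  0.125] 73.4
```

Call:
servo_tool(rows=[1, 0, 0, 0, 0, 1, 0, 0, -0.005, 0, 1, 0, 0, -0.005, 0], newtons=25)

```text
time: 6.42
position: [0.4932, 0.2172, 0.1026]
tool_rot: [0.672, 0.74, -0.001, -0.001]
ft_force: [-0.3, 0.3, -0.5]
grip_width: 0.0639
grip_force: 25.0
```

Call:
servo_tool(rows=[1, -0.024, 0.005, -0.0115, 1.7, 1, -0.024, 0.0055, -0.0115, 1.7, 1, -0.024, 0.0065, -0.0115, 1.7, 1, -0.0235, 0.007, -0.0115, 1.7, 1, -0.0235, 0.008, -0.0115, 1.7])

```text
time: 6.83
position: [0.5306, 0.0986, 0.1616]
tool_rot: [0.726, 0.688, -0.0, -0.0]
ft_force: [0.9, 0.8, -1.7]
grip_width: 0.0637
grip_force: 25.0
```

Call:
servo_tool(rows=[1, -0.028, 0.005, 0.0035, 1.36, 1, -0.028, 0.006, 0.0035, 1.36, 1, -0.028, 0.0065, 0.0035, 1.36, 1, -0.0275, 0.007, 0.0035, 1.36, 1, -0.0275, 0.008, 0.0035, 1.36])

```text
time: 7.25
position: [0.5491, -0.0433, 0.1434]
tool_rot: [0.765, 0.644, -0.0, -0.0]
ft_force: [0.5, -0.2, -1.7]
grip_width: 0.0638
grip_force: 25.0
```

Call:
servo_tool(rows=[1, -0.027, 0.0085, 0.0035, 1.36, 1, -0.027, 0.009, 0.0035, 1.36, 1, -0.027, 0.01, 0.0035, 1.36, 1, -0.0265, 0.0105, 0.0035, 1.36, 1, -0.0265, 0.011, 0.0035, 1.36])

```text
time: 7.67
position: [0.568, -0.1849, 0.1258]
tool_rot: [0.802, 0.597, -0.0, -0.0]
ft_force: [-0.1, 0.7, -1.4]
grip_width: 0.0642
grip_force: 25.0
```

Call:
servo_tool(rows=[1, 0, 0, 0, 0, 1, 0, 0, 0, 0])

```text
time: 7.83
position: [0.568, -0.1852, 0.1256]
tool_rot: [0.802, 0.597, -0.0, -0.0]
ft_force: [-1.1, 0.2, -1.5]
grip_width: 0.0632
grip_force: 25.0
```

```bash
python3 - <<'E'
from h import *
p,q,o=wrist(); save(p,'w5'); print(o['position'],psi(o['tool_rot']),o['ft_force'])
for n in('slot','lip','hob','seat','nose'):
    print(n,[(np.round(x['at'],4).tolist(),round(x['score'],2)) for x in robot.place_of(p,n)[:2]])
E
```

```text
[ 0.56803455 -0.18517413  0.12562819] 73.27881956948339 [-1.05865116  0.20730923 -1.53752403]
slot [([0.5942, -0.0852, 0.0522], 0.82)]
lip []
hob [([0.5781, -0.1449, 0.0005], 0.97)]
seat [([0.5755, -0.1432, 0.0513], 0.63)]
nose [([0.5608, -0.2004, 0.0552], 0.86)]
```

View pics/w5.png

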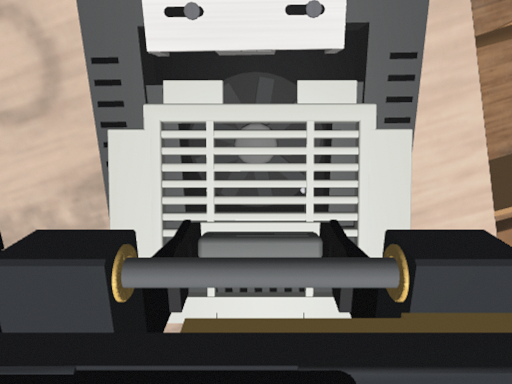

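The wrist view shows the strip edge running from (146,52) to (345,47), with the screws right of centre in their holes. So the strip sits towards -x, and the hob is turned about 1.4° relative to the grille. The tongues are at v≈80. Fit the strip edges precisely.

```bash
cat >> h.py <<'E'
def strip(q,px):
    """strip corners on z=60 and its middle, yaw of its long axis (world)"""
    g=px.astype(int); m=((g.min(2)>195)).astype(np.uint8); m[75:]=0
    n,l,s,c=cv2.connectedComponentsWithStats(m); k=1+np.argmax(s[1:,4]); m=l==k
    cols=np.arange(160,335); lo=np.array([np.where(m[:,u])[0].max() for u in cols])+.5
    f=np.polyfit(cols,lo,1); r=lo-np.polyval(f,cols); f=np.polyfit(cols[abs(r)<1],lo[abs(r)<1],1)
    rows=np.arange(25,44); L=np.array([np.where(m[v])[0].min() for v in rows])-.5; Rr=np.array([np.where(m[v])[0].max() for v in rows])+.5
    fl,fr=np.polyfit(rows,L,1),np.polyfit(rows,Rr,1)
    print('edge',f,'left',fl,'right',fr,'bbox',s[k])
    out=[]
    for fx in(fl,fr):
        v=(np.polyval(f,0)+f[0]*fx[1])/(1-f[0]*fx[0]); out.append((np.polyval(fx,v),v))
    return np.array(out)
E
python3 - <<'E'
from h import *
np.set_printoptions(precision=4,suppress=True)
p,q,o=wrist(); c=strip(q,p['pixels']); print(c)
for z in(.0562,.060):
    W=onz(q,c,z); d=W[1]-W[0]; print(z,W,'len',np.linalg.norm(d),'yaw',np.degrees(np.arctan2(d[1],d[0])),'mid',W.mean(0))
uv=[(164.5,80.5),(223,80.5),(297,80.5),(356.5,80.5),(144.5,104),(377,103.5),(109,129),(412,128)]
T,e=gpose(q,uv,MF); rep(T)
px=p['pixels'].astype(int)
print(px[30:62,250].tolist()[::2]); print(px[40,136:156].min(1),px[40,336:356].min(1))
E
```

```text
edge [-0.0093 56.2091] left [  0.1018 143.9351] right [ -0.0684 348.1421] bbox [ 145    0  203   56 9830]
[[149.5124  54.8114]
 [344.5166  52.9884]]
0.0562 [[ 0.5258 -0.0648  0.0562]
 [ 0.6503 -0.1006  0.0562]] len 0.12953568521824596 yaw -16.022796476780382 mid [ 0.5881 -0.0827  0.0562]
0.06 [[ 0.5269 -0.0656  0.06  ]
 [ 0.6493 -0.1007  0.06  ]] len 0.12742277390318124 yaw -16.022796476780382 mid [ 0.5881 -0.0832  0.06  ]
yaw,tiltx,y [-16.4 -13.9  -0.2] lip [ 0.5913 -0.103   0.0911] pull [ 0.5674 -0.184   0.1288] rear [ 0.5535 -0.231   0.1265]
[[237, 236, 234], [236, 235, 233], [234, 232, 231], [234, 233, 231], [236, 235, 233], [237, 236, 234], [236, 235, 233], [237, 235, 233], [237, 235, 234], [239, 237, 236], [238, 237, 235], [238, 237, 235], [180, 178, 175], [127, 125, 124], [95, 94, 93], [39, 40, 40]]
[ 90  91  91  92  92  59  29  34  30  29  28  17 192 237 236 235 235 234
 235 235] [235 236 236 236 235 236 236 236 238 236 153  19  31  32  30  31  32  32
  33  31]
```

Call:
servo_tool(rows=[1, 0, -0.003, 0, -0.2, 1, 0, -0.003, 0, -0.2, 1, 0, -0.002, 0, 0, 1, 0, 0, 0.008, 0, 1, 0, 0, 0.008, 0])

```text
time: 8.6
position: [0.5606, -0.1813, 0.11]
tool_rot: [0.799, 0.601, 0.0, 0.001]
ft_force: [0.7, 0.3, -1.6]
grip_width: 0.0636
grip_force: 25.0
```

Call:
servo_tool(rows=[1, 0, 0, 0.008, 0, 1, 0, 0, 0.008, 0, 1, 0, 0, 0.008, 0, 1, 0, 0, 0, 0, 1, 0, 0, 0, 0])

```text
time: 9.02
position: [0.56, -0.1809, 0.0851]
tool_rot: [0.8, 0.601, -0.0, -0.001]
ft_force: [0.4, 0.1, -1.2]
grip_width: 0.0635
grip_force: 25.0
```

```bash
python3 - <<'E'
from h import *
p,q,o=wrist(); save(p,'w6'); print(o['position'],psi(o['tool_rot']),o['ft_force'])
E
```

```text
[ 0.55999442 -0.18092529  0.08514602] 73.83070997719197 [ 0.41843592  0.09256766 -1.2158618 ]
```

View pics/w6.png

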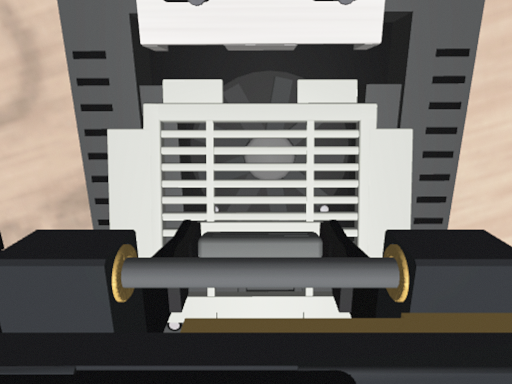

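The strip spans u 138–382 (mid 260) and the middle web about 226–298. The tongue inner edges are at 223–297, so they are aligned to within about 1 mm. Advance, watching the force.

Call:
servo_tool(rows=[1, 0.005, 0, 0, 0, 1, 0.005, 0, 0, 0, 1, 0.003, 0, 0, 0, 1, 0.002, 0, 0, 0, 1, 0.001, 0, 0, 0])

```text
time: 9.48
position: [0.5651, -0.1653, 0.0863]
tool_rot: [0.799, 0.601, 0.0, 0.0]
ft_force: [0.1, -0.2, -0.4]
grip_width: 0.0639
grip_force: 25.0
```

Call:
servo_tool(rows=[1, 0.001, 0, 0, 0, 1, 0.001, 0, 0, 0, 1, 0.001, 0, 0, 0, 1, 0.001, 0, 0, 0, 1, 0, 0, 0, 0])

```text
time: 9.9
position: [0.566, -0.1619, 0.086]
tool_rot: [0.799, 0.601, 0.0, -0.0]
ft_force: [-0.9, -0.1, -1.3]
grip_width: 0.0637
grip_force: 25.0
```

Call:
servo_tool(rows=[1, 0.001, 0, 0, 0, 1, 0.001, 0, 0, 0, 1, 0.001, 0, 0, 0, 1, 0.001, 0, 0, 0, 1, 0, 0, 0, 0])

```text
time: 10.32
position: [0.5671, -0.158, 0.086]
tool_rot: [0.799, 0.601, 0.0, -0.0]
ft_force: [0.3, -0.4, -1.1]
grip_width: 0.0639
grip_force: 25.0
```

```bash
python3 - <<'E'
from h import *
p,q,o=wrist(); print(o['position'],psi(o['tool_rot']),o['ft_force'],o['moment'])
im=cv2.resize(p['pixels'][:140,90:430,::-1],None,fx=2.3,fy=2.3,interpolation=cv2.INTER_CUBIC); cv2.imwrite('pics/w7.png',im)
E
```

```text
[ 0.56714432 -0.1579924   0.0860466 ] 73.84634871632112 [ 0.3035892  -0.35818991 -1.09764816] [-0.06465442 -0.07747111  0.01020909]
```

View pics/w7.png

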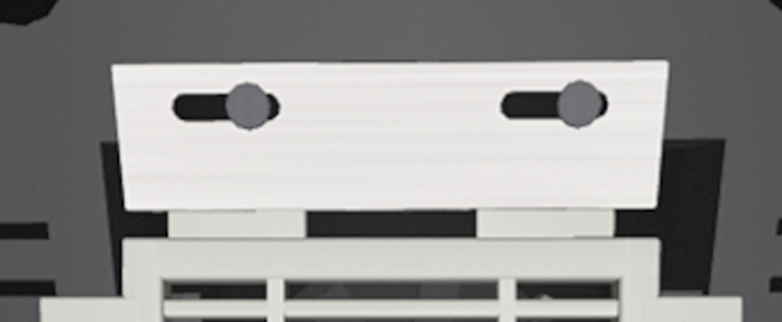

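The tongues are going under the strip evenly, with no contact force; about 6 mm is still visible. Continue.

Call:
servo_tool(rows=[1, 0.001, 0, 0, 0, 1, 0.001, 0, 0, 0, 1, 0.001, 0, 0, 0, 1, 0.001, 0, 0, 0, 1, 0, 0, 0, 0])

```text
time: 10.78
position: [0.5682, -0.1542, 0.086]
tool_rot: [0.799, 0.601, -0.0, -0.0]
ft_force: [-0.4, 0.6, -2.1]
grip_width: 0.0638
grip_force: 25.0
```

Call:
servo_tool(rows=[1, 0.001, 0, 0, 0, 1, 0.001, 0, 0, 0, 1, 0, 0, 0, 0, 1, 0, 0, 0, 0])

```text
time: 11.12
position: [0.5688, -0.1524, 0.0859]
tool_rot: [0.799, 0.601, -0.0, -0.0]
ft_force: [-0.5, -0.2, -1.8]
grip_width: 0.0637
grip_force: 25.0
```

```bash
python3 - <<'E'
from h import *
p,q,o=wrist(); print(o['position'],psi(o['tool_rot']),o['ft_force'],o['moment'])
im=cv2.resize(p['pixels'][:140,90:430,::-1],None,fx=2.3,fy=2.3,interpolation=cv2.INTER_CUBIC); cv2.imwrite('pics/w8.png',im)
E
```

```text
[ 0.56879623 -0.15235186  0.08594544] 73.84044508118217 [-0.50055518 -0.19448472 -1.7500274 ] [-0.14390729 -0.10445543 -0.07266038]
```

View pics/w8.png

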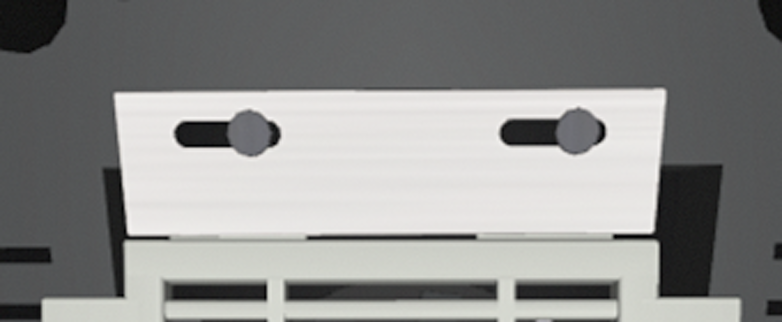

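The tongues are almost fully under the strip, with a small, even gap at the plate's front edge, so they are hooked. Loosen the grip so the bar hinges, then swing the rear down along the arc.

Call:
servo_tool(rows=[1, 0, 0, 0, 0, 1, -0.0008, 0, 0.002, 0, 1, -0.0009, 0, 0.002, 0, 1, -0.0008, 0, 0.002, 0, 1, 0, 0, 0, 0], newtons=5)

```text
time: 11.58
position: [0.568, -0.155, 0.0797]
tool_rot: [0.8, 0.601, -0.0, -0.0]
ft_force: [-0.5, -0.1, -0.7]
grip_width: 0.0639
grip_force: 5.0
```

```bash
python3 - <<'E'
from h import *
p,q,o=wrist(); print(o['position'],psi(o['tool_rot']),o['ft_force'],o['moment'])
for n in ('lip','rear','pull','slot'):
    print(n,[(np.round(x['at'],4).tolist(),round(x['score'],2)) for x in robot.place_of(p,n)[:2]])
im=cv2.resize(p['pixels'][:240,90:430,::-1],None,fx=2.3,fy=2.3,interpolation=cv2.INTER_CUBIC); cv2.imwrite('pics/w9.png',im)
g=p['pixels'].min(2).astype(int)
for u in(200,260,330): print(u,g[85:125,u].tolist())
E
```

```text
[ 0.56798981 -0.15496564  0.07967825] 73.81612457565691 [-0.54164631 -0.08368556 -0.65180358] [-0.04570276 -0.1354279  -0.01320213]
lip []
rear [([0.5519, -0.2061, 0.0828], 0.97), ([0.5757, -0.1433, 0.0003], 0.74)]
pull [([0.566, -0.1581, 0.0836], 0.81)]
slot [([0.5961, -0.0849, 0.0548], 0.78), ([0.5693, -0.1461, 0.0631], 0.74)]
200 [224, 226, 226, 227, 228, 228, 228, 229, 230, 230, 231, 214, 201, 209, 207, 209, 208, 211, 164, 163, 196, 201, 200, 201, 201, 202, 203, 203, 204, 204, 205, 205, 205, 206, 203, 192, 152, 108, 65, 33]
260 [226, 227, 228, 229, 228, 230, 229, 229, 228, 227, 230, 183, 86, 34, 40, 39, 42, 34, 108, 173, 197, 201, 199, 202, 202, 203, 203, 203, 203, 204, 204, 205, 206, 208, 205, 191, 146, 108, 79, 59]
330 [227, 228, 228, 228, 229, 228, 227, 226, 225, 227, 222, 184, 190, 207, 208, 206, 208, 210, 169, 169, 199, 201, 200, 200, 200, 202, 203, 204, 203, 205, 204, 205, 207, 209, 204, 188, 147, 94, 54, 35]
```

```bash
cat >> h.py <<'E'
def tilt(q,o,v,pt=(0,59,8),off=(-.0017,0,-.006)):
    """tilt (deg, + = front down) that puts grille point pt at image row v, hinge (0,-18,20) at tool offset"""
    from scipy.optimize import brentq
    Rt=R.from_quat(o['tool_rot']).as_matrix(); H=o['position']+Rt@off
    def X(a,b):
        r=np.array(b)/1e3-[0,-.018,.020]; c,s=np.cos(np.radians(a)),np.sin(np.radians(a))
        y,z=c*r[1]+s*r[2],-s*r[1]+c*r[2]
        return H+Rt@[y,r[0],-z]
    a=brentq(lambda a:proj(q,X(a,pt))[0,1]-v,-10,35)
    return a,X(a,(0,73,1.75)),X(a,(0,-65,4))
def hobf(w,mid=(.5881,-.0829),yaw=-16.1):
    c,s=np.cos(np.radians(yaw)),np.sin(np.radians(yaw)); d=np.array(w[:2])-mid
    return np.round([1e3*(c*d[0]+s*d[1]),60.5+1e3*(-s*d[0]+c*d[1]),1e3*w[2]],1)   # x relative to strip middle
def edge(px,row0,row1,u0=215,u1=300):
    """row where the plate's front top edge begins (dark/shadow -> light), median over columns between tongues"""
    g=px[:,u0:u1].min(2).astype(float); m=np.median(g,axis=1)[row0:row1]
    d=np.diff(m); return row0+np.argmax(d)+.5+.5, m.astype(int).tolist()
E
python3 - <<'E'
from h import *
p,q,o=wrist()
e,m=edge(p['pixels'],97,115,230,295); print(e,m)
for v in(103.5,104.5):
    a,l,r=tilt(q,o,v); print(round(a,1),'lip',hobf(l),'rear',hobf(r),'tcp',hobf(o['position']))
# calibration check on w6 pose
o2=dict(o); o2['position']=np.array([.56,-.1809,.0851])
print('offline w6 check uses v=104: hinge-relative geometry identical -> tilt above vs 13.9')
for u in(150,170,350,370): print(u,p['pixels'][95:115,u].min(1).tolist())
for u in(112,118,400,408): print(u,p['pixels'][118:140,u].min(1).tolist())
E
```

```text
104.0 [138, 30, 38, 40, 39, 35, 74, 151, 193, 202, 200, 201, 202, 201, 202, 203, 204, 204]
13.2 lip [ 0.8 68.6 47.5] rear [  0.7 -65.3  81.2] tcp [  0.7 -14.1  80.1]
14.3 lip [ 0.8 67.8 45.9] rear [  0.7 -65.3  82.2] tcp [  0.7 -14.1  80.1]
offline w6 check uses v=104: hinge-relative geometry identical -> tilt above vs 13.9
150 [235, 232, 175, 76, 21, 25, 27, 22, 59, 150, 195, 201, 201, 200, 200, 202, 203, 202, 203, 203]
170 [231, 225, 188, 191, 206, 205, 205, 209, 163, 150, 189, 201, 200, 200, 202, 203, 203, 203, 204, 205]
350 [226, 188, 186, 205, 205, 204, 205, 208, 169, 160, 192, 201, 200, 201, 202, 201, 202, 203, 202, 203]
370 [231, 158, 34, 24, 30, 28, 27, 21, 73, 163, 201, 203, 201, 203, 203, 202, 203, 203, 205, 202]
112 [85, 84, 85, 84, 85, 83, 83, 85, 83, 83, 72, 133, 193, 206, 201, 202, 201, 201, 201, 202, 202, 202]
118 [85, 83, 83, 85, 82, 85, 84, 85, 83, 83, 74, 133, 194, 206, 202, 202, 200, 200, 202, 200, 201, 203]
400 [31, 28, 28, 29, 29, 25, 27, 30, 27, 24, 62, 148, 196, 202, 203, 202, 202, 201, 201, 201, 200, 202]
408 [86, 87, 87, 87, 85, 86, 86, 86, 86, 85, 89, 150, 195, 204, 202, 200, 200, 201, 201, 201, 201, 201]
```

The tilt hasn't changed yet, because the front had room to drop. The lip is at y≈68, z≈47, and the plate is about to meet the ledges. Keep lowering in small steps.

Call:
servo_tool(rows=[1, 0, 0, 0.001, 0, 1, 0, 0, 0.001, 0, 1, 0, 0, 0.001, 0, 1, 0, 0, 0.001, 0, 1, 0, 0, 0, 0])

```text
time: 12.3
position: [0.5681, -0.1548, 0.0759]
tool_rot: [0.8, 0.601, 0.0, -0.0]
ft_force: [0.0, 0.9, -0.7]
grip_width: 0.0639
grip_force: 5.0
```

```bash
cat > t.py <<'E'
from h import *
p,q,o=wrist(); e,m=edge(p['pixels'],95,135,230,295); print(e,m)
print(o['time'],o['ft_force'].round(1),o['moment'].round(2),'tcp',hobf(o['position']),o['grip_width'])
a,l,r=tilt(q,o,e); print(round(a,1),'lip',hobf(l),'rear',hobf(r))
g=p['pixels'].min(2).astype(int); print('tongue col',g[85:125,200].tolist())
E
python3 t.py
```

```text
100.0 [226, 222, 144, 28, 29, 116, 179, 200, 202, 202, 202, 202, 202, 203, 203, 204, 204, 205, 205, 206, 207, 205, 200, 158, 99, 66, 56, 58, 58, 58, 57, 54, 92, 157, 195, 203, 204, 207, 213, 208]
12.3 [ 0.   0.9 -0.7] [ 0.02 -0.14 -0.05] tcp [  0.7 -14.1  75.9] 0.06391610149420592
9.0 lip [ 0.8 71.2 49.7] rear [  0.7 -64.7  73.4]
tongue col [223, 223, 225, 225, 225, 226, 226, 227, 228, 228, 228, 221, 175, 190, 189, 148, 174, 200, 202, 202, 203, 202, 202, 202, 203, 204, 204, 205, 204, 206, 206, 205, 201, 161, 97, 50, 33, 35, 34, 35]
```

It is hinging now: tilt 9°, lip y 71. Continue.

Call:
servo_tool(rows=[1, -0.0003, 0, 0.001, 0, 1, -0.0003, 0, 0.001, 0, 1, -0.0003, 0, 0.001, 0, 1, -0.0003, 0, 0.001, 0, 1, 0, 0, 0, 0])

```text
time: 12.77
position: [0.5682, -0.1554, 0.0724]
tool_rot: [0.8, 0.601, 0.001, -0.0]
ft_force: [0.2, 3.7, 2.8]
grip_width: 0.0637
grip_force: 5.0
```

```bash
python3 t.py
```

```text
125.0 [218, 139, 110, 174, 199, 204, 203, 203, 203, 204, 205, 205, 205, 205, 206, 206, 206, 207, 209, 203, 185, 130, 58, 54, 57, 58, 58, 57, 56, 51, 125, 180, 201, 205, 206, 208, 212, 206, 137, 52]
12.7667 [0.2 3.7 2.8] [ 0.6  -0.3   0.07] tcp [  1.  -14.7  72.4] 0.06372268114332606
32.5 lip [ 1.1 50.6 14.1] rear [  0.9 -64.6  90.1]
tongue col [223, 224, 224, 224, 225, 226, 226, 227, 227, 227, 220, 178, 139, 163, 195, 204, 204, 203, 203, 203, 204, 204, 206, 205, 207, 206, 206, 204, 208, 204, 191, 138, 56, 31, 32, 33, 33, 36, 32, 30]
```

The rear lip has reached the catch ramp (3–4 N). Grip firmer and press down in small steps.

Call:
servo_tool(rows=[1, 0, 0, 0, 0, 1, -0.0003, 0, 0.001, 0, 1, -0.0003, 0, 0.001, 0, 1, -0.0003, 0, 0.001, 0, 1, 0, 0, 0, 0], newtons=20)

```text
time: 13.23
position: [0.5681, -0.1565, 0.0695]
tool_rot: [0.799, 0.601, 0.001, 0.0]
ft_force: [2.2, 4.4, 1.0]
grip_width: 0.0637
grip_force: 20.0
```

```bash
sed -i 's/edge(p\[.pixels.\],95,135/edge(p["pixels"],88,112/' t.py; python3 t.py
```

```text
96.0 [225, 224, 224, 223, 223, 208, 138, 135, 191, 206, 205, 205, 206, 206, 206, 206, 206, 207, 207, 207, 208, 208, 208, 210]
13.2333 [2.2 4.4 1. ] [ 0.8  -0.46  0.1 ] tcp [  1.1 -15.7  69.5] 0.06365192208819909
2.8 lip [ 1.3 72.5 52.8] rear [  1.1 -65.2  61.8]
tongue col [224, 224, 225, 226, 226, 227, 226, 228, 216, 150, 136, 182, 203, 205, 205, 206, 206, 206, 205, 206, 206, 208, 207, 207, 207, 208, 209, 204, 196, 134, 42, 28, 31, 29, 30, 32, 30, 27, 62, 146]
```

Call:
servo_tool(rows=[1, -0.0003, 0, 0.001, 0, 1, -0.0002, 0, 0.001, 0, 1, 0, 0, 0.001, 0, 1, 0, 0, 0.001, 0, 1, 0, 0, 0, 0])

```text
time: 13.7
position: [0.5671, -0.1577, 0.066]
tool_rot: [0.799, 0.601, -0.0, 0.0]
ft_force: [-1.1, 3.4, 9.6]
grip_width: 0.0636
grip_force: 20.0
```

Call:
servo_tool(rows=[1, 0, 0, 0.001, 0, 1, 0, 0, 0, 0])

```text
time: 13.87
position: [0.567, -0.1577, 0.066]
tool_rot: [0.799, 0.601, -0.0, 0.0]
ft_force: [-2.0, 3.1, 15.5]
grip_width: 0.0637
grip_force: 20.0
```

```bash
python3 t.py
```

```text
93.0 [223, 223, 203, 123, 121, 174, 202, 210, 208, 207, 208, 208, 208, 209, 209, 209, 209, 209, 210, 210, 210, 212, 205, 188]
13.8667 [-2.   3.1 15.5] [ 0.67  0.4  -0.02] tcp [  0.5 -17.2  66. ] 0.06369100774882955
-5.2 lip [ 0.6 73.3 61.9] rear [  0.5 -64.3  51.8]
tongue col [226, 227, 227, 226, 227, 217, 190, 147, 152, 198, 208, 208, 208, 208, 208, 207, 207, 207, 209, 209, 209, 208, 209, 209, 210, 208, 195, 190, 187, 185, 185, 186, 187, 163, 143, 144, 147, 172, 199, 210]
```

Call:
servo_tool(rows=[1, 0, 0, 0.001, 0, 1, 0, 0, 0.0005, 0, 1, 0, 0, 0, 0, 1, 0, 0, 0, 0])

```text
time: 14.25
position: [0.5671, -0.1578, 0.0658]
tool_rot: [0.799, 0.601, -0.0, 0.0]
ft_force: [-3.8, 3.4, 23.8]
grip_width: 0.0637
grip_force: 20.0
```

```bash
python3 t.py | sed -n '1,3p'; python3 - <<'E'
from h import *
for c in('scene','top','wrist'):
    p=robot.camera(c)
    for n in('rear','pull','grille','catch','nose','lip'):
        print(c,n,[(np.round(x['at'],4).tolist(),hobf(x['at']).tolist(),round(x['score'],2)) for x in robot.place_of(p,n)[:1]])
E
```

```text
93.0 [223, 223, 199, 120, 124, 178, 203, 209, 207, 208, 207, 208, 208, 209, 209, 209, 209, 209, 209, 210, 210, 212, 204, 185]
14.25 [-3.8  3.4 23.8] [0.75 0.82 0.03] tcp [  0.5 -17.3  65.8] 0.06374552901337874
-5.2 lip [ 0.6 73.3 61.7] rear [  0.5 -64.3  51.7]
scene rear [([0.5548, -0.2018, 0.0565], [1.0, -63.0, 56.5], 0.79)]
scene pull [([0.5642, -0.1593, 0.0672], [-1.8, -19.5, 67.2], 0.58)]
scene grille [([0.5703, -0.1389, 0.051], [-1.6, 1.8, 51.0], 0.59)]Traceback (most recent call last):
  File "<stdin>", line 5, in <module>
ValueError: it knows: glass, grille, hob, lip, mug, nose, pull, rear, seat, slot, spice
```

Force rises steeply with no further travel, at the seated height (z 65.8 against 65.5 expected), so it is seated. Ease off, open and retreat, then check.

Call:
servo_tool(rows=[1, 0, 0, -0.0015, 0, 1, 0, 0, -0.001, 0, 0.3, 0, 0, 0, 0, -0.5, 0, 0, 0, 0, -1, 0, 0, 0, 0])

```text
time: 14.92
position: [0.5669, -0.158, 0.0646]
tool_rot: [0.799, 0.601, -0.001, 0.0]
ft_force: [-0.2, -0.4, -0.6]
grip_width: 0.0674
grip_force: 0.0
```

Call:
servo_tool(rows=[-1, 0, 0, 0, 0, -1, 0, 0, 0, 0, -1, 0, 0, 0, 0, -1, 0, 0, -0.01, 0, -1, 0, 0, -0.02, 0])

```text
time: 15.33
position: [0.5655, -0.1566, 0.0934]
tool_rot: [0.799, 0.601, -0.001, -0.003]
ft_force: [0.9, 0.4, 0.7]
grip_width: 0.0861
grip_force: 0.0
```

Call:
servo_tool(rows=[-1, 0, 0, -0.03, 0, -1, 0, 0, -0.03, 0, -1, 0, 0, -0.02, 0, -1, 0, 0, 0, 0, -1, 0, 0, 0, 0])

```text
time: 15.75
position: [0.5682, -0.1577, 0.1769]
tool_rot: [0.799, 0.601, 0.001, 0.002]
ft_force: [-0.3, 0.4, -0.7]
grip_width: 0.0868
grip_force: 0.0
```

```bash
python3 - <<'E'
from h import *
P={}
for c in('scene','top'):
    p=robot.camera(c); save(p,c+'_end')
    for n in('rear','pull','grille','nose','lip','mug','glass','spice'):
        print(c,n,[(np.round(x['at'],4).tolist(),hobf(x['at']).tolist(),round(x['score'],2)) for x in robot.place_of(p,n)[:1]])
p,q,o=wrist(); save(p,'w_end'); print(o['position'],psi(o['tool_rot']))
for n in('rear','pull','grille','nose','lip'):
    print(n,[(np.round(x['at'],4).tolist(),hobf(x['at']).tolist(),round(x['score'],2)) for x in robot.place_of(p,n)[:1]])
m=robot.outline_of(p,'grille')
if m:
    r=m[0]['region'].astype(np.uint8); cs=max(cv2.findContours(r,0,2)[0],key=cv2.contourArea)
    print(cv2.approxPolyDP(cs,3,True)[:,0].tolist())
E
```

```text
scene rear [([0.5509, -0.2035, 0.0573], [-2.3, -65.7, 57.3], 0.86)]
scene pull [([0.5647, -0.1613, 0.0676], [-0.7, -21.3, 67.6], 0.91)]
scene grille [([0.5687, -0.1397, 0.0524], [-2.9, 0.5, 52.4], 0.61)]
scene nose [([0.5606, -0.198, 0.0623], [5.5, -57.7, 62.3], 0.74)]
scene lip [([0.5919, -0.0713, 0.0506], [0.4, 72.7, 50.6], 0.87)]
scene mug [([0.385, 0.3773, -0.0008], [-322.8, 446.3, -0.8], 0.89)]
scene glass []
scene spice [([0.7085, 0.1604, -0.0017], [48.2, 327.6, -1.7], 0.76)]
top rear []
top pull [([0.5627, -0.1602, 0.0675], [-3.0, -20.8, 67.5], 0.84)]
top grille [([0.5748, -0.14, 0.0548], [3.1, 2.0, 54.8], 0.74)]
top nose [([0.5616, -0.2013, 0.0575], [7.4, -60.6, 57.5], 0.98)]
top lip [([0.596, -0.0663, 0.0538], [3.0, 78.6, 53.8], 0.56)]
top mug [([0.381, 0.3742, -0.0022], [-325.7, 442.2, -2.2], 0.93)]
top glass [([0.3805, -0.4252, -0.002], [-104.5, -325.9, -2.0], 0.98)]
top spice [([0.7107, 0.1611, 0.0007], [50.1, 328.9, 0.7], 0.53)]
[ 0.56738614 -0.15731785  0.17507142] 73.8386626578626
rear [([0.5554, -0.2046, 0.0541], [2.3, -65.5, 54.1], 0.56)]
pull [([0.5613, -0.1567, 0.0697], [-5.3, -17.8, 69.7], 0.6)]
grille [([0.5698, -0.1431, 0.0506], [-0.9, -2.4, 50.6], 0.78)]
nose [([0.56, -0.2032, 0.0567], [6.4, -62.9, 56.7], 0.62)]
lip []
[[361, 111], [339, 109], [335, 93], [182, 94], [179, 110], [157, 112], [167, 218], [178, 224], [181, 233], [215, 235], [254, 229], [338, 232], [341, 223], [350, 221], [354, 211]]
```

Mug, glass and spice haven't moved. The numbers fit a seated grille. Confirm the snap by pressing the bar top with closed fingers; contact should be at z≈79.5 mm.

Call:
servo_tool(rows=[1, -0.002, 0, 0.02, 0, 1, -0.001, 0, 0.02, 0, 1, 0, 0, 0.02, 0, 1, 0, 0, 0.02, 0, 1, 0, 0, 0.005, 0], newtons=10)

```text
time: 17.42
position: [0.5646, -0.1594, 0.0872]
tool_rot: [0.8, 0.601, -0.001, -0.003]
ft_force: [-1.2, 0.4, 0.5]
grip_width: 0.0615
grip_force: 0.0
```

Call:
servo_tool(rows=[1, 0, 0, 0, 0, 1, 0, 0, 0, 0, 1, 0, 0, 0, 0, 1, 0, 0, 0.003, 0, 1, 0, 0, 0, 0])

```text
time: 17.83
position: [0.567, -0.1604, 0.0878]
tool_rot: [0.799, 0.601, 0.0, 0.001]
ft_force: [-0.2, -0.1, -0.1]
grip_width: 0.028
grip_force: 0.0
```

Call:
servo_tool(rows=[1, 0, 0, 0.002, 0, 1, 0, 0, 0.002, 0, 1, 0, 0, 0.001, 0, 1, 0, 0, 0, 0])

```text
time: 18.17
position: [0.5663, -0.1601, 0.0818]
tool_rot: [0.799, 0.601, -0.0, -0.0]
ft_force: [-0.5, 0.1, 0.2]
grip_width: 0.0035
grip_force: 0.0
```

Call:
servo_tool(rows=[1, 0, 0, 0.001, 0, 1, 0, 0, 0, 0])

```text
time: 18.33
position: [0.5665, -0.1602, 0.0809]
tool_rot: [0.799, 0.601, -0.0, -0.0]
ft_force: [0.9, 0.4, -0.0]
grip_width: 0.0006
grip_force: 0.0
```

Call:
servo_tool(rows=[1, 0, 0, 0.001, 0, 1, 0, 0, 0, 0])

```text
time: 18.5
position: [0.5667, -0.1603, 0.08]
tool_rot: [0.799, 0.601, 0.0, 0.0]
ft_force: [0.4, 0.7, -0.4]
grip_width: 0.0007
grip_force: 0.0
```

Call:
servo_tool(rows=[1, 0, 0, 0.001, 0, 1, 0, 0, 0, 0])

```text
time: 18.67
position: [0.5666, -0.1602, 0.0799]
tool_rot: [0.799, 0.601, 0.0, 0.0]
ft_force: [-1.2, 1.5, 5.8]
grip_width: 0.0009
grip_force: 2.8
```

Call:
servo_tool(rows=[1, 0, 0, 0.001, 0, 1, 0, 0, 0, 0, 1, 0, 0, 0, 0])

```text
time: 18.92
position: [0.5666, -0.1602, 0.0799]
tool_rot: [0.799, 0.601, 0.0, 0.0]
ft_force: [-2.8, 0.7, 10.6]
grip_width: 0.0006
grip_force: 5.5
```

Call:
servo_tool(rows=[1, 0, 0, 0.001, 0, 1, 0, 0, 0, 0, 1, 0, 0, 0, 0])

```text
time: 19.17
position: [0.5667, -0.1603, 0.0798]
tool_rot: [0.799, 0.601, 0.0, 0.001]
ft_force: [-4.2, 0.7, 16.7]
grip_width: 0.0008
grip_force: 8.3
```

Call:
servo_tool(rows=[1, 0, 0, -0.005, 0, 1, 0, 0, -0.02, 0, 1, 0, 0, -0.035, 0, 1, 0, 0, -0.035, 0, 1, 0, 0, 0, 0])

```text
time: 19.58
position: [0.5708, -0.1621, 0.1787]
tool_rot: [0.799, 0.601, 0.003, 0.006]
ft_force: [0.7, -0.3, 0.4]
grip_width: 0.0004
grip_force: 0.0
```

Call:
servo_tool(rows=[1, 0, 0, 0, 0, 1, 0, 0, 0, 0, 1, 0, 0, 0, 0])

```text
time: 19.83
position: [0.5654, -0.1597, 0.1706]
tool_rot: [0.799, 0.601, -0.001, -0.001]
ft_force: [0.2, -1.0, -0.9]
grip_width: 0.0003
grip_force: 0.0
```

```bash
python3 - <<'E'
from h import *
p,q,o=wrist(); print(o['time'],o['position'],o['ft_force'])
for n in('rear','pull','grille','nose','lip'):
    print(n,[(hobf(x['at']).tolist(),round(x['score'],2)) for x in robot.place_of(p,n)[:1]])
px=p['pixels'].astype(int); orange=(px[...,0]>150)&(px[...,2]<90)&(px[...,1]<160)
v,u=np.where(orange); print(len(v),(u.min(),u.max(),v.min(),v.max()) if len(v) else '')
t=robot.camera('scene'); px=t['pixels'].astype(int)
for n in('rear','lip','grille'): print(n,[(hobf(x['at']).tolist(),round(x['score'],2)) for x in robot.place_of(t,n)[:1]])
E
```

```text
19.8333 [ 0.56536263 -0.15969417  0.17057367] [ 0.18322226 -1.00219421 -0.87700908]
rear [([-0.4, -66.3, 57.5], 0.76)]
pull [([-3.1, -17.7, 67.8], 0.78)]
grille [([-4.2, -3.3, 52.0], 0.61)]
nose []
lip []
996 (np.int64(240), np.int64(511), np.int64(30), np.int64(331))
rear [([1.1, -68.4, 54.0], 0.66)]
lip [([-0.6, 74.3, 53.5], 0.67)]
grille [([-0.9, -0.0, 55.3], 0.68)]
```

```bash
python3 -c "
from rig import robot
print(robot.hand_in())"
```

```text
the job is handed in; nothing more can be done
None
```

I handed the job in with the tongues hooked under the keeper strip and the grille pressed flat; the hand-in returned no verdict. The catch snap is inferred from the bar stopping hard at seated height under 17 N. I could not see the catch itself. The gripper is clear of the grille, and the mug, glass and spice jar still measure where they stood at the start.

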